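# Nudge a bar home on a hidden length stop and clamp it

### The job

Set the brass bar to length in the bar guide: use the wooden ring stick as a drift and nudge the bar in through the guide's mouth until it bears on the stop rod hidden inside, gently, because the rod is only finger-tight and must not be forced. Then lay the stick flat on the bench clear of the guide and swing the clamp lever right down to lock the bar.

Things in the scene. Friction and masses are not known exactly. Their poses are not given: they have to be found in the camera images.
- guide: Low aluminium block 52 mm wide on a 92 mm wide dark steel foot plate, fixed to the bench, with a roofed channel along its x: x -70 (mouth) to +72 mm, 25 mm wide, bed at z = 16 mm, roof underside at 40 mm, roof top 46 mm. Origin: mid-channel below the clamp, at bench level; x points from the mouth inwards, y left, z up. The end block closes the far end.
- guide_mouth (a point): Centre of the channel's mouth (guide x = -70 mm, y = 0, z = 28 mm), axes as the guide's. The mouth faces -x; its flared lip reaches out 12 mm more.
- bar_centre (a point): Centre of the brass bar in the channel: 60 mm long (its x, along the channel), 22 wide, 18 high, about 0.2 kg, 1.5 mm play each side. At the start its tail end sticks 10 to 22 mm out of the mouth. Sliding it takes 1 to 2 N. Fingers do not fit in the channel: push its tail end; when home, the tail lies 25 to 50 mm inside the mouth.
- end_block: Aluminium block with a round knurled screw on top, fixed at guide x = +73 mm (origin on its near face, bench level; axes as the guide's). Its stop rod, 25 mm above the bench with a 15 mm pad, points to the mouth under the roof, out of sight. The pad stands 33 to 58 mm before this origin, set anew each time. It is held by friction: firm, but never press it with over 20 N.
- stick_centre (a point): Centre of the plain wooden ring stick, a tapered round stick 164 mm long, 50 g, lying on the bench, this point 8.5 mm up. Its y axis runs along it from the thin end (15 mm thick, with a small button 82 mm towards -y) to the thick end (19 mm thick, 82 mm towards +y); 17 mm thick at this point.
- clamp_lever (a joint): Eccentric clamp lever on the guide's roof. 0 = open, handle 75 degrees above level; it swings down towards the guide's +y about a hinge along the guide's x; 1.25 rad = right down, handle 3 degrees above level, pressing on the bar's top. Starts at 0 to 0.25 and stays where it is left; 1 to 2 N at the knob moves it.
- lever_hinge (a point): Point on the clamp lever's hinge axis, straight above the guide's origin, 48.7 mm above the bench; axes as the guide's.
- lever_knob (a point): Centre of the black ball, 17 mm across, at the end of the clamp lever's 8 mm thick round handle, 70 mm from the hinge.

How it is judged:
By the outcome, as a careful person would: the job done as asked, in the order asked, and still so for the second after the job is handed in, with the robot touching nothing.
It also fails if it takes over 72 s, if anything falls off the work surface, if the arm or the gripper's body presses on something with over 40 N, if the wrist force passes 120 N, or if a joint passes its speed limit or range.

### The arm

A 6-joint arm with a two-finger parallel gripper is mounted at the origin on a cart in front of the work surface, level with it; the furniture and walls round the work are solid. World frame = base frame: x ahead of the robot, y to its left, z up, the work surface at z = 0. Lengths are in mm, angles in rad, forces in N, time in s.
With the tool pointing down it reaches from about 350 to 775 mm from the base axis. Payload 7.3 kg.
Tool frame: the origin (TCP) lies between the finger pads; the fingertips stand 14 mm ahead of it and the grasp point (between the pads) lies 5 mm behind it; y points along the fingers, z is the direction in which the jaws open and shut, and the axes are right-handed (so a half turn about y gives the same grasp; the last joint's range is limited). The gripper opens to 92 mm and grips with 3 to 60 N. Pads are 19 mm wide; open, the fingers measure 130 mm over their backs; the gripper's body (75 mm by 190 mm) begins 47 mm behind the grasp point.
Start: joints at [1.077, 0.342, 1.524, -0, 1.275, -0.146], TCP at [178.922, 493.589, 240.741] pointing down, gripper open.
Joint ranges: [-2.53, 2.53], [-0.77, 2.02], [0.04, 2.7], [-1, 4.14], [0.28, 2.66], [-3.11, 3.11]. Speed limits (rad/s): [2.57, 2.57, 3.14, 3.14, 3.14, 3.14].

### API

Orientations are given as [roll, pitch, yaw] about the fixed x, y, z axes, in that order (R = Rz(yaw) Ry(pitch) Rx(roll)).
In Python, from plant import bot, vision, order gives the robot as it stands.
- The arm moves only by the tool apply_moves, never from a script. Its argument "rows" is a list of rows, each a list of 3 entries, a list of its own where there are three numbers: the shift along the tool's x, y, z in cm, then the turn about the tool's y in rad, then the finger opening in cm, from 0 to 9.18. A call has 1 to 5 rows; each row is the pose to reach, as a shift and turn from the pose measured when the call began, along the tool's axes at that moment; what a row does not reach only later rows make up. A row lasts 1/8 s, in which the tool goes at most 62.5 mm and 10.7 degrees, less where a joint would pass 70% of its speed; a pose out of reach is approached as far as the arm can. A call with a gripper value outside its range is refused whole. The fingers move at their own pace and stop on an object; the grip force is fixed at half the most. Time passes only in rows, so rows that repeat a pose let the fingers close. It gives the time, the measured TCP pose, the force and the opening at its end, in the units of the state.
- bot.get_obs(): the state, without advancing time (a new reading comes with each control period).
- vision.capture(name): name is "scene" or "top" or "wrist"; returns the picture (420x560x3 uint8, red, green, blue); there is no depth.
- vision.camera_info(name): a dict with "mtx" (3x3 intrinsics, pixels), "rvec" (rotation vector, rad) and "tvec" (3), from world to camera coordinates, as OpenCV has them. Camera axes: x right, y down, z forward; pixel columns grow to the right and rows downward; lengths in mm; the calibration is good to about 2 mm. The wrist camera is an equidistant fisheye: a pixel r from the principal point sees the ray r / f radians off the axis. A picture is of the moment at which its call begins: read the wrist's pose just before it. camera_info takes no time and is no camera call; for the wrist camera it gives the pose at the moment of the call.
- order.close_job(): hands the job in, once; it reports no verdict.
The state is a dict: "time": time; "joint_positions": joint angles; "dq": joint speeds; "tau": joint torques, N m; "tool_pos": TCP position; "tcp_rot": TCP orientation; "contact_force": force on the tool from outside, world axes, zero at the start; "moment": the same for the moment, N m; "grip_width": finger opening in mm.
Only numpy, scipy, OpenCV 4.12 (cv2) and the standard library are available. Lean on these libraries where they do the work, as an engineer would, in place of code of your own. Each camera call takes 0.05 s, during which the arm holds its last target.

## Working session

There is one attempt and no reset: what is moved stays moved. The work goes in short steps, Python scripts to look and compute and a tool call to move; the robot and the scene stay as the last step left them, time stands still between calls to the robot, and variables do not carry over. Pictures are saved under pics/ and viewed, and the job is handed in when it is done.

Besides the shell and the picture viewer there is one more tool, called after ">>>" as a command line: name --argument value ..., lists and objects as JSON in quotes. apply_moves: Moves the arm, as the interface text tells. Its arguments: {"type":"object","properties":{"rows":{"type":"array","items":{"type":"array"}}},"required":["rows"]}

```bash
ls; mkdir -p pics
python3 - <<'E'
from plant import bot, vision, order
import cv2
o=bot.get_obs()
for k,v in o.items(): print(k,v)
for n in ["scene","top","wrist"]:
    print(n,vision.camera_info(n))
    cv2.imwrite(f"pics/{n}0.png",vision.capture(n)[:,:,::-1])
E
```

```text
pics
time 0.0
joint_positions [ 1.07698166e+00  3.42757905e-01  1.52501056e+00  2.28714824e-05
  1.27544167e+00 -1.45996220e-01]
dq [-0.00057391 -0.00090103 -0.00017055  0.00054739  0.00140224  0.00047944]
tau [-1.78647311e-03 -4.31251645e+01 -2.44211268e+01  7.15040253e-02
  5.62210358e-02 -1.47780415e-04]
tool_pos [178.72688492 493.22158759 240.02896215]
tcp_rot [-1.57239342e+00  2.56946162e-04 -3.47825332e-01]
contact_force [ 0.19873904 -0.95855876  0.21245639]
moment [ 0.03256129  0.02238124 -0.01702278]
grip_width 91.83279628206768
scene {'mtx': array([[450.88976059,   0.        , 275.47461915],
       [  0.        , 450.88976059, 207.4791718 ],
       [  0.        ,   0.        ,   1.        ]]), 'rvec': array([ 2.05416838, -1.11898592,  0.53574631]), 'tvec': array([-257.27269652,  398.54555315,  536.83744079])}
top {'mtx': array([[419.35080394,   0.        , 279.07068263],
       [  0.        , 419.35080394, 209.17945189],
       [  0.        ,   0.        ,   1.        ]]), 'rvec': array([ 2.20624254, -2.16421981,  0.06914175]), 'tvec': array([ 45.87101496, 563.55208891, 898.72577925])}
wrist {'mtx': array([[325.1922621 ,   0.        , 277.46696693],
       [  0.        , 325.1922621 , 214.13881101],
       [  0.        ,   0.        ,   1.        ]]), 'rvec': array([-2.38797573, -1.67672387, -0.22244902]), 'tvec': array([-524.77393178,  -33.66119767,  388.47278674])}
```

View pics/scene0.png

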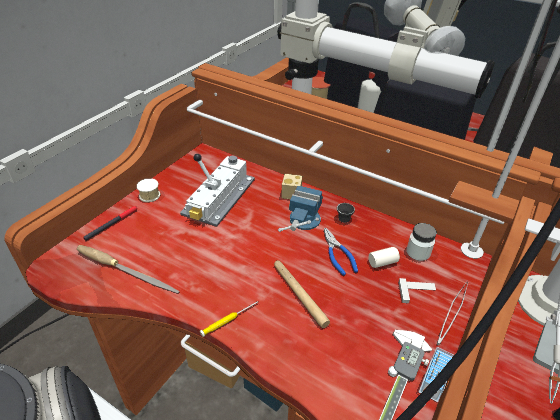

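View pics/top0.png

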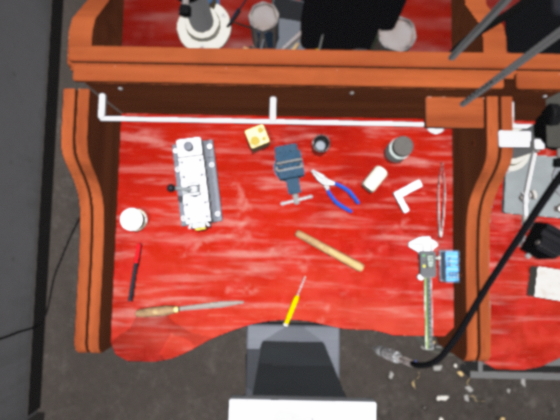

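View pics/wrist0.png

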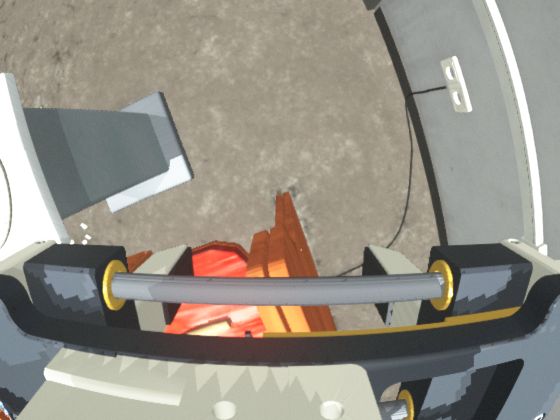

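```bash
cat > h.py <<'E'
import numpy as np, cv2
from plant import bot, vision, order
def cam(n):
    c=vision.camera_info(n); R=cv2.Rodrigues(c['rvec'])[0]; return c['mtx'],R,np.array(c['tvec']).ravel()
def pl(n,px,z):
    "pixels -> world on plane z"
    K,R,t=cam(n); out=[]
    C=-R.T@t
    for u,v in np.atleast_2d(px):
        d=R.T@np.linalg.inv(K)@np.array([u,v,1.]); out.append(C+d*(z-C[2])/d[2])
    return np.array(out)
def pr(n,P):
    K,R,t=cam(n); p=(R@np.atleast_2d(P).astype(float).T).T+t; q=(K@p.T).T; return q[:,:2]/q[:,2:]
def tri(pa,pb,a="scene",b="top"):
    A=[]
    Ps=[]
    for n,p in((a,pa),(b,pb)):
        K,R,t=cam(n); Ps.append(K@np.c_[R,t])
    X=cv2.triangulatePoints(Ps[0],Ps[1],np.array(pa,float).reshape(2,1),np.array(pb,float).reshape(2,1)); return (X[:3]/X[3]).ravel()
def crop(f,o,x0,y0,w,h,s):
    im=cv2.imread(f)[y0:y0+h,x0:x0+w]; cv2.imwrite(o,cv2.resize(im,None,fx=s,fy=s,interpolation=cv2.INTER_CUBIC))
E
python3 - <<'E'
from h import *
crop('pics/top0.png','pics/t1.png',155,125,80,115,5)
crop('pics/top0.png','pics/t2.png',285,220,90,60,8)
crop('pics/scene0.png','pics/s1.png',175,145,90,90,6)
crop('pics/scene0.png','pics/s2.png',265,250,75,85,7)
E
```

```text
(no output)
```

View pics/t1.png

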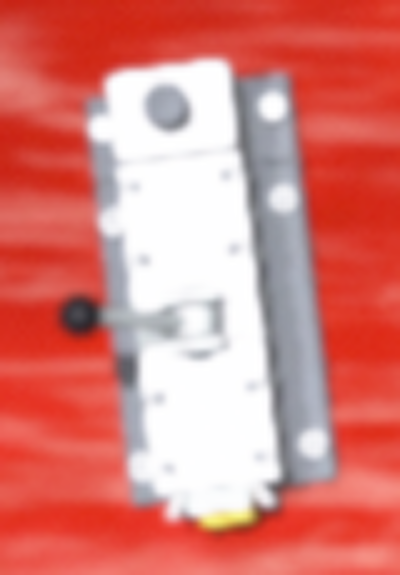

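View pics/t2.png

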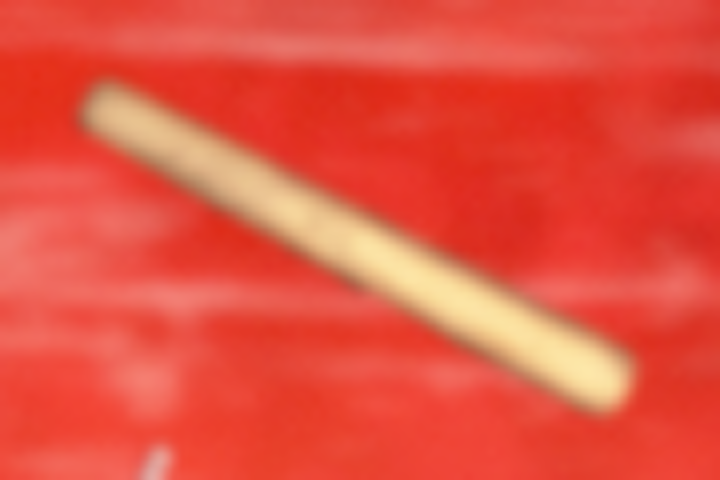

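View pics/s1.png

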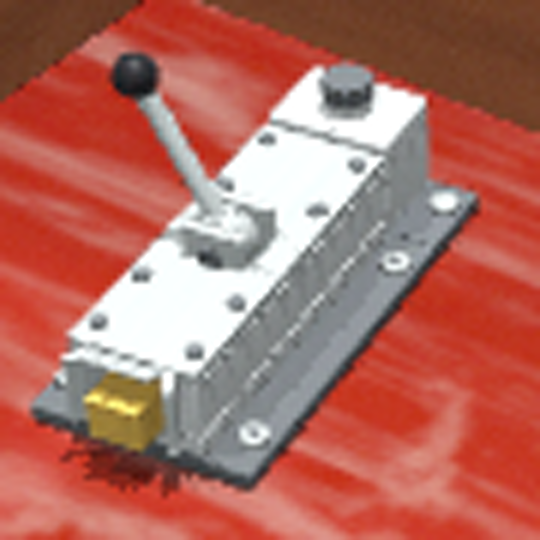

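View pics/s2.png

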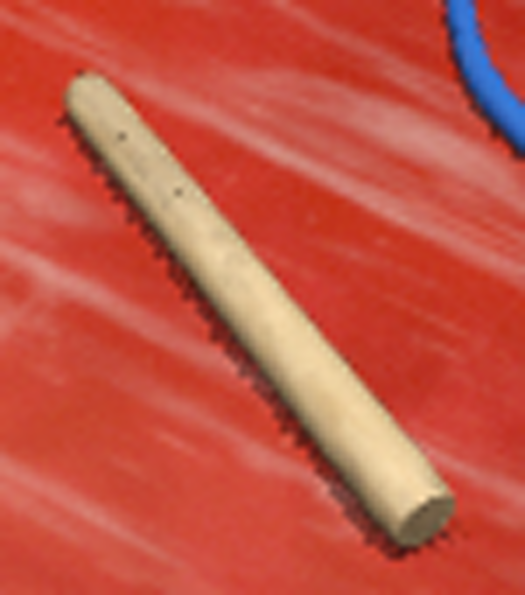

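```bash
cat > fit.py <<'E'
from h import *
from scipy.optimize import least_squares
s=pl('top',[[296.5,232.5],[362.75,268.5]],8.5); print('stick top',s,np.linalg.norm(s[0]-s[1]),s.mean(0))
q=pl('scene',[[265+85/7,250+88/7],[265+425/7,250+520/7]],8.5); print('stick scene',q,np.linalg.norm(q[0]-q[1]),q.mean(0))
T=lambda u,v:(155+u/5-.4,125+v/5-.4)
S=lambda u,v:(175+u/6-.4,145+v/6-.4)
obs=[('top',T(283,478),(-70,-26,46)),('scene',S(70,338),(-70,26,46)),('scene',S(202,372),(-70,-26,46)),('top',T(244,148),(72,-26,46)),('top',T(118,163),(72,26,46)),
 ('scene',S(386,157),(72,-26,46)),('scene',S(272,122),(72,26,46))]
def G(p,L):
    c,s_=np.cos(p[2]),np.sin(p[2]); L=np.atleast_2d(L)
    return np.c_[p[0]+c*L[:,0]-s_*L[:,1],p[1]+s_*L[:,0]+c*L[:,1],L[:,2]]
def f(p): return np.concatenate([(pr(n,G(p,L))[0]-np.array(o)) for n,o,L in obs])
if __name__=='__main__':
    r=least_squares(f,[620,230,0],loss='soft_l1'); print(r.x,r.fun.reshape(-1,2).round(1))
    p=r.x
    for n,box,sc,fn in(('top',(155,125,80,115),5,'t'),('scene',(175,145,90,90),6,'s')):
        im=cv2.imread(f'pics/{n}0.png'); x0,y0,w,h=box
        im=cv2.resize(im[y0:y0+h,x0:x0+w],None,fx=sc,fy=sc,interpolation=cv2.INTER_CUBIC)
        def ln(Ls,col):
            u=(pr(n,G(p,Ls))+.5-[x0,y0])*sc; cv2.polylines(im,[u.astype(int)],False,col,1)
        ln([(-70,-26,46),(72,-26,46),(72,26,46),(-70,26,46),(-70,-26,46)],(255,0,0))
        ln([(-70,-46,4),(72,-46,4),(72,46,4),(-70,46,4),(-70,-46,4)],(0,255,0))
        ln([(-70,-12.5,16),(-70,12.5,16),(-70,12.5,40),(-70,-12.5,40),(-70,-12.5,16)],(255,0,255))
        ln([(-86,-11,16),(-86,11,16),(-86,11,34),(-86,-11,34),(-86,-11,16)],(0,0,0))
        for a in(0,.125,.25):
            th=np.radians(75)-a; ln([(0,0,48.7),(0,70*np.cos(th),48.7+70*np.sin(th))],(0,255,255))
        cv2.imwrite(f'pics/ov_{fn}.png',im)
    k=tri(S(135,75),T(78,315)); print('knob',k)
    c,s_=np.cos(p[2]),np.sin(p[2]); d=k[:2]-p[:2]; print('knob in guide',c*d[0]+s_*d[1],-s_*d[0]+c*d[1])
E
python3 fit.py
```

```text
stick top [[ 512.47749763   17.32376236    8.5       ]
 [ 436.51738757 -129.11060985    8.5       ]] 164.96352229124105 [474.4974426  -55.89342375   8.5       ]
stick scene [[ 514.47014515   18.05645596    8.5       ]
 [ 440.47026019 -126.19507643    8.5       ]] 162.12491347746334 [477.47020267 -54.06931024   8.5       ]
[6.01032266e+02 2.37610397e+02 1.51104497e-01] [[-0.6 -0.6]
 [ 0.3  0. ]
 [-0.2  1.1]
 [-0.8 -0.2]
 [ 0.4 -0. ]
 [ 0.6  0.4]
 [-0.3  0.6]]
knob [594.93747513 272.0992273  111.81121843]
knob in guide -0.8337345618173373 35.01329465622756
```

View pics/ov_t.png

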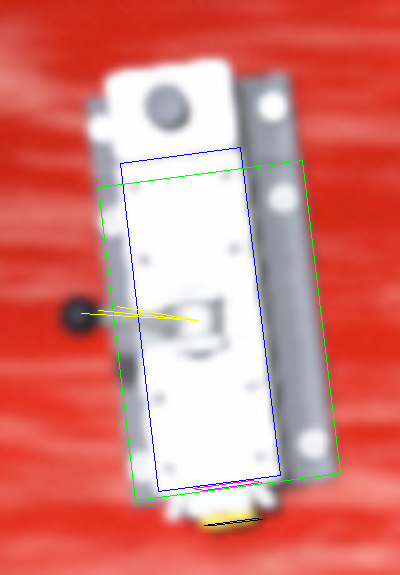

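View pics/ov_s.png

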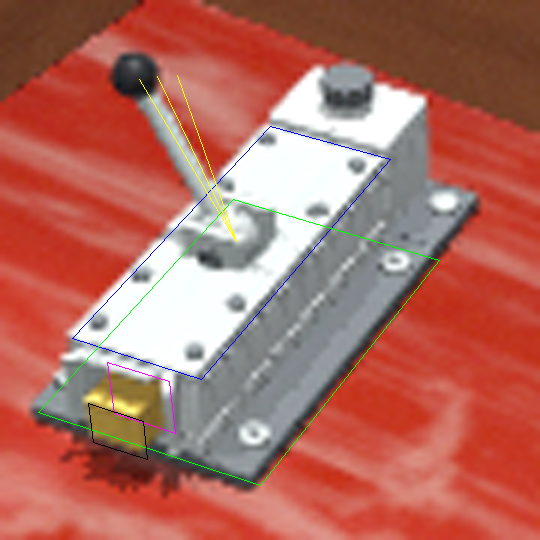

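```bash
cat >> h.py <<'E'
def to(x,y,z,yaw=None,o=None):
    o=o or bot.get_obs(); P=np.array(o['tool_pos']); y0=o['tcp_rot'][2]
    R=cv2.Rodrigues(np.array([0,0,y0]))[0]@cv2.Rodrigues(np.array([-np.pi/2,0,0]))[0]
    s=R.T@(np.array([x,y,z])-P)/10; t=0 if yaw is None else -((yaw-y0+np.pi)%(2*np.pi)-np.pi)
    print('P',P.round(1),'rpy',np.round(o['tcp_rot'],3),'F',np.round(o['contact_force'],1),'w',round(o['grip_width'],1),'t',o['time'],'\nshift cm',s.round(2),'turn',round(t,3))
E
python3 -c "
from h import *
to(464.5,-77,110,-2.047)"
```

```text
P [178.8 493.3 240.2] rpy [-1.572  0.    -0.348] F [ 0.3 -1.   0.7] w 92.0 t 0.15 
shift cm [ 46.3   13.02 -43.88] turn 1.699
```

>>> apply_moves --rows '[[[4.2,1,-4],0.15,9],[[8.4,2,-8],0.3,9],[[12.6,3,-12],0.45,9],[[16.8,4,-16],0.6,9],[[21,5,-20],0.75,9]]'

```text
time: 0.78
tool_pos: [308.5, 232.0, 190.2]
tcp_rot: [-1.571, -0.001, -1.102]
contact_force: [1.1, 0.4, -0.4]
grip_width: 89.5
```

```bash
python3 -c "
from h import *
to(464.5,-77,110,-2.047); print(bot.get_obs()['joint_positions'])"
```

```text
P [308.5 232.  190.2] rpy [-1.571e+00 -1.000e-03 -1.102e+00] F [ 1.1  0.4 -0.4] w 89.5 t 0.775 
shift cm [34.62  8.02 -0.04] turn 0.945
[ 4.46223086e-01  1.44104328e-01  1.94876099e+00 -8.45483727e-04
  1.04910738e+00 -2.18669179e-02]
```

>>> apply_moves --rows '[[[6,1.5,0],0.17,9],[[12,3,0],0.34,9],[[18,5,0],0.51,9],[[24,6.5,0],0.68,9],[[30,8,0],0.85,9]]'

```text
time: 1.4
tool_pos: [444.5, -37.7, 109.8]
tcp_rot: [-1.57, -0.001, -1.958]
contact_force: [0.7, 0.7, 0.9]
grip_width: 90.1
```

```bash
python3 -c "
from h import *
to(464.5,-77,110,-2.047)"
```

```text
P [444.5 -37.7 109.8] rpy [-1.570e+00 -1.000e-03 -1.958e+00] F [0.7 0.7 0.9] w 90.1 t 1.4 
shift cm [ 2.88 -0.02  3.33] turn 0.089
```

>>> apply_moves --rows '[[[2.9,0,3.3],0.09,6],[[2.9,0,3.3],0.09,6]]'

```text
time: 1.65
tool_pos: [465.3, -79.7, 109.4]
tcp_rot: [-1.57, -0.001, -2.053]
contact_force: [-0.9, 0.7, -0.1]
grip_width: 74.2
```

```bash
python3 -c "
from h import *
to(464.5,-77,17,-2.047)
print(vision.camera_info('wrist'))
cv2.imwrite('pics/w1.png',vision.capture('wrist')[:,:,::-1])"
```

```text
P [465.3 -79.7 109.4] rpy [-1.570e+00 -1.000e-03 -2.053e+00] F [-0.9  0.7 -0.1] w 74.2 t 1.65 
shift cm [-0.21  9.24 -0.2 ] turn -0.006
{'mtx': array([[325.1922621 ,   0.        , 277.46696693],
       [  0.        , 325.1922621 , 214.13881101],
       [  0.        ,   0.        ,   1.        ]]), 'rvec': array([-2.80213217,  0.68692949,  0.0887984 ]), 'tvec': array([-450.24291864,  141.33902009,  299.52805248])}
```

View pics/w1.png

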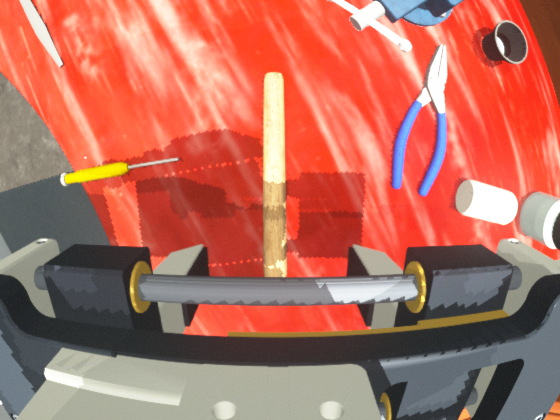

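```bash
cat >> h.py <<'E'
def wpl(px,z,c=None):
    c=c or vision.camera_info('wrist'); R=cv2.Rodrigues(c['rvec'])[0]; C=-R.T@np.array(c['tvec']).ravel()
    u=cv2.fisheye.undistortPoints(np.array(px,float).reshape(-1,1,2),c['mtx'],np.zeros(4)).reshape(-1,2)
    out=[]
    for a in u:
        d=R.T@np.array([a[0],a[1],1]); out.append(C+d*(z-C[2])/d[2])
    return np.array(out)
E
python3 -c "
from h import *
p=wpl([[273.5,73],[275,270]],8.5); print(p); d=p[0]-p[1]; print(np.arctan2(d[1],d[0])); u=d/np.linalg.norm(d); print('centre',p[0]-82*u)"
```

```text
[[ 513.65526771   22.70715488    8.5       ]
 [ 442.74074821 -116.07945019    8.5       ]]
1.0984185491525973
centre [476.34486146 -50.31293541   8.5       ]
```

>>> apply_moves --rows '[[[-0.2,4,-0.3],-0.01,6],[[-0.2,7.5,-0.3],-0.01,5],[[-0.2,9.2,-0.3],-0.01,4],[[-0.2,9.2,-0.3],-0.01,0],[[-0.2,9.2,-0.3],-0.01,0]]'

```text
time: 2.33
tool_pos: [462.5, -74.2, 18.2]
tcp_rot: [-1.571, -0.0, -2.039]
contact_force: [0.5, -0.6, -0.2]
grip_width: 24.8
```

>>> apply_moves --rows '[[[0,0,0],0,0],[[0,0,0],0,0]]'

```text
time: 2.58
tool_pos: [462.8, -74.2, 18.9]
tcp_rot: [-1.569, -0.0, -2.039]
contact_force: [-0.6, -0.2, -0.0]
grip_width: 17.3
```

>>> apply_moves --rows '[[[0,-3,0],0,0],[[0,-8,0],0,0]]'

```text
time: 2.82
tool_pos: [461.7, -73.8, 99.0]
tcp_rot: [-1.573, -0.001, -2.039]
contact_force: [0.4, -0.4, 0.2]
grip_width: 17.3
```

```bash
python3 -c "
from h import *
to(387.5,205,100,-2.983)"
```

```text
P [461.7 -73.8  99. ] rpy [-1.573e+00 -1.000e-03 -2.039e+00] F [ 0.4 -0.4  0.2] w 17.3 t 2.825 
shift cm [-21.54  -0.1  -19.2 ] turn 0.944
```

>>> apply_moves --rows '[[[-4,0,-3.6],0.17,0],[[-8,0,-7.2],0.34,0],[[-12,0,-10.8],0.52,0],[[-16,0,-14.4],0.7,0],[[-20,0,-18],0.86,0]]'

```text
time: 3.45
tool_pos: [394.7, 176.1, 99.6]
tcp_rot: [-1.572, -0.001, -2.857]
contact_force: [0.9, 0.0, -0.1]
grip_width: 17.4
```

```bash
python3 -c "
from h import *
to(387.5,205,50,-2.983)"
```

```text
P [394.7 176.1  99.6] rpy [-1.572e+00 -1.000e-03 -2.857e+00] F [ 0.9  0.  -0.1] w 17.4 t 3.45 
shift cm [-0.12  4.96 -2.98] turn 0.126
```

>>> apply_moves --rows '[[[-0.1,2,-3],0.126,0],[[-0.1,5,-3],0.126,0],[[-0.1,5,-3],0.126,0],[[-0.1,5,-3],0.126,0]]'

```text
time: 3.95
tool_pos: [387.7, 205.0, 50.4]
tcp_rot: [-1.572, -0.0, -2.983]
contact_force: [-0.1, -0.2, -0.2]
grip_width: 16.8
```

Run:
```python
from h import *
to(387.5,205,37.5,-2.983)
for n in('scene','top','wrist'):
    cv2.imwrite(f'pics/{n}2.png',vision.capture(n)[:,:,::-1])
crop('pics/top2.png','pics/t3.png',150,130,100,150,4)
crop('pics/scene2.png','pics/s3.png',120,140,133,100,6)
```

```text
P [387.7 205.   50.4] rpy [-1.572 -0.    -2.983] F [-0.1 -0.2 -0.2] w 16.8 t 3.95 
shift cm [ 0.02  1.29 -0.  ] turn -0.0
```

View pics/t3.png

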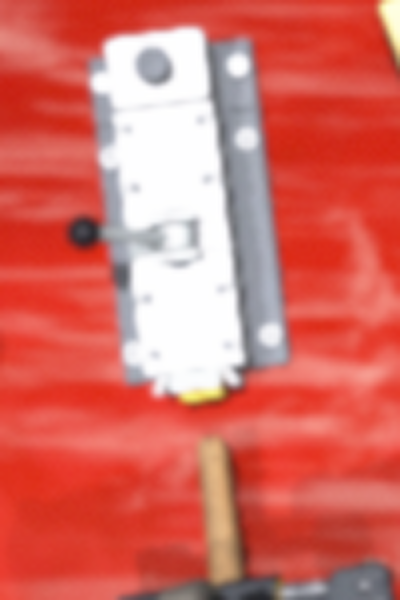

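View pics/s3.png

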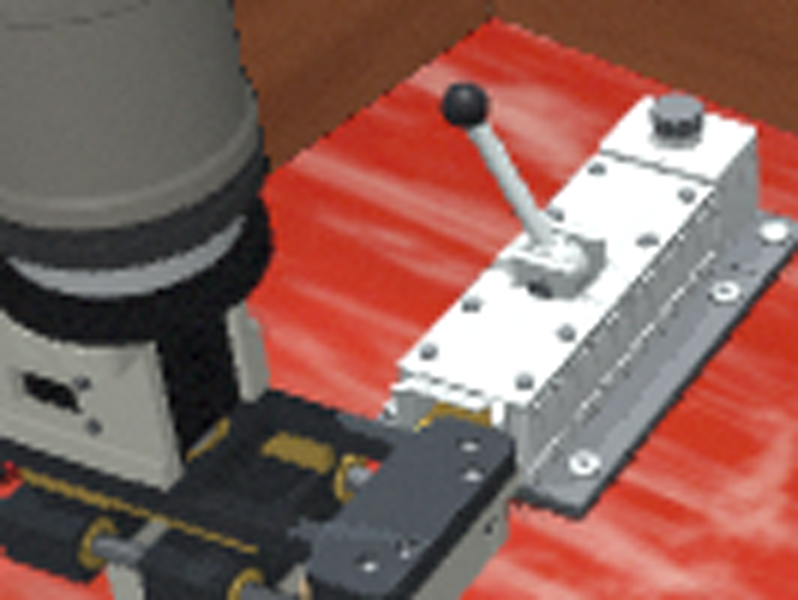

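View pics/wrist2.png

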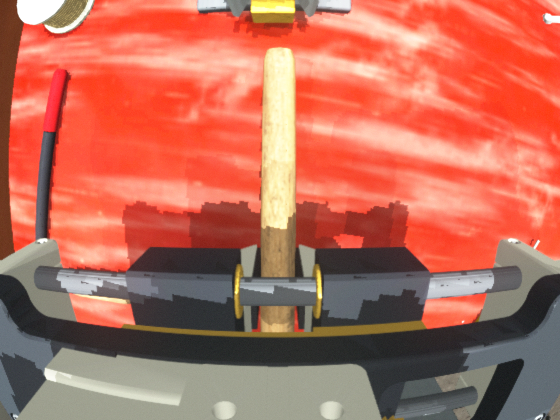

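Run:
```python
from h import *
crop('pics/wrist2.png','pics/w3.png',180,0,200,110,4)
crop('pics/top2.png','pics/t4.png',185,210,40,60,10)
```

```text
(no output)
```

View pics/w3.png

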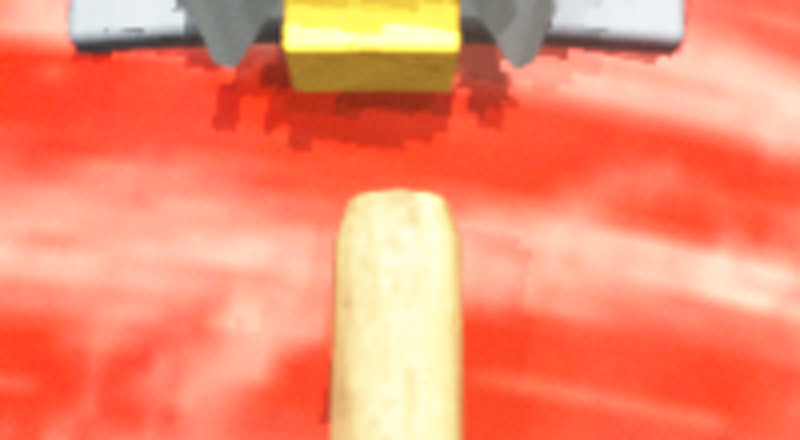

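View pics/t4.png

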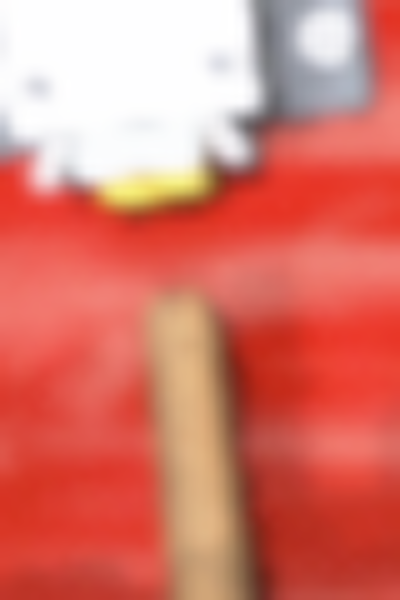

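```bash
cat > gf.py <<'E'
from h import *
p=np.array([601.03,237.61,.1511]); c,s=np.cos(p[2]),np.sin(p[2])
def gl(w):
    w=np.atleast_2d(w); d=w[:,:2]-p[:2]; return np.c_[c*d[:,0]+s*d[:,1],-s*d[:,0]+c*d[:,1]].round(1)
def gw(x,y): return p[0]+c*x-s*y,p[1]+s*x+c*y
E
python3 - <<'E'
from gf import *
q=lambda u,v:(180+u/4-.4,v/4-.4)
print('bar top w',gl(wpl([q(283,52),q(460,48)],34)),'bot',gl(wpl([q(295,92),q(455,92)],16)))
print('foot',gl(wpl([q(72,48),q(683,45)],3)))
print('tip',gl(wpl([q(400,192)],40)),'mid',gl(wpl([(278,215)],40)))
t=lambda u,v:(185+u/10-.45,210+v/10-.45)
print('top: bar',gl(pl('top',[t(100,182),t(212,175)],34)),'tip',gl(pl('top',[t(185,295)],40)),'axis',gl(pl('top',[t(215,590)],41)))
print('tcp',gl(bot.get_obs()['tool_pos']))
E
```

```text
bar top w [[-85.2  14. ]
 [-84.6  -7.9]] bot [[-84.7  13.8]
 [-84.6  -8.1]]
foot [[-70.8  48.9]
 [-70.  -43. ]]
tip [[-105.8   -0.6]] mid [[-187.2   -0.6]]
top: bar [[-82.   12.2]
 [-83.7 -11.8]] tip [[-108.6   -4.1]] axis [[-171.3   -3.1]]
tcp [[-2.155e+02 -1.000e-01]]
```

>>> apply_moves --rows '[[[0,1.3,-0.4],0,0],[[0,1.3,-0.4],0,0],[[-0.7,1.3,-0.4],0,0],[[-1.4,1.3,-0.4],0,0],[[-1.4,1.3,-0.4],0,0]]'

```text
time: 4.72
tool_pos: [402.2, 211.3, 37.8]
tcp_rot: [-1.572, 0.002, -2.984]
contact_force: [-0.5, 0.2, -0.6]
grip_width: 17.1
```

Run:
```python
from gf import *
to(*gw(-201,3.5),37.5,-2.983)
print(gl(bot.get_obs()['tool_pos']))
for n in('top','wrist'):
    cv2.imwrite(f'pics/{n}3.png',vision.capture(n)[:,:,::-1])
crop('pics/wrist3.png','pics/w5.png',180,0,200,110,4)
```

```text
P [402.2 211.3  37.8] rpy [-1.572e+00  2.000e-03 -2.984e+00] F [-0.5  0.2 -0.6] w 17.1 t 4.725 
shift cm [0.04 0.03 0.04] turn -0.001
[[-200.6    3.9]]
```

View pics/w5.png

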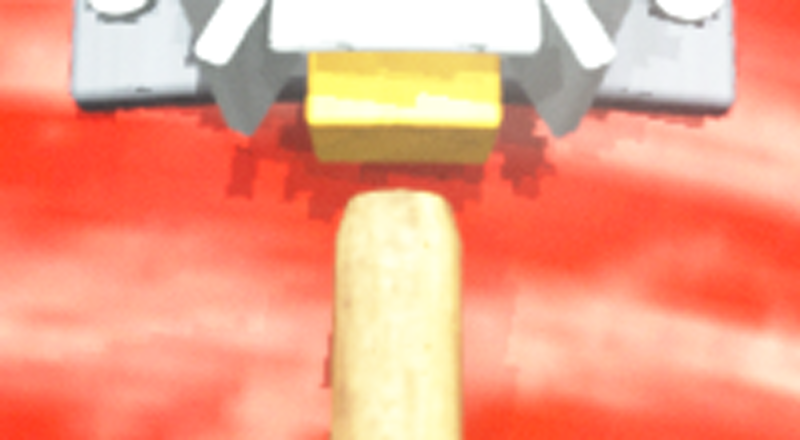

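>>> apply_moves --rows '[[[-0.4,0,0],0,0],[[-0.8,0,0],0,0],[[-1.2,0,0],0,0],[[-1.6,0,0],0,0],[[-2,0,0],0,0]]'

```text
time: 5.45
tool_pos: [421.1, 214.3, 37.6]
tcp_rot: [-1.572, 0.001, -2.984]
contact_force: [-2.2, 0.8, -0.2]
grip_width: 17.5
```

Run:
```python
from gf import *
print(gl(bot.get_obs()['tool_pos']))
for n in('top','wrist'):
    cv2.imwrite(f'pics/{n}4.png',vision.capture(n)[:,:,::-1])
crop('pics/wrist4.png','pics/w6.png',180,0,200,110,4)
```

```text
[[-181.4    4. ]]
```

View pics/w6.png

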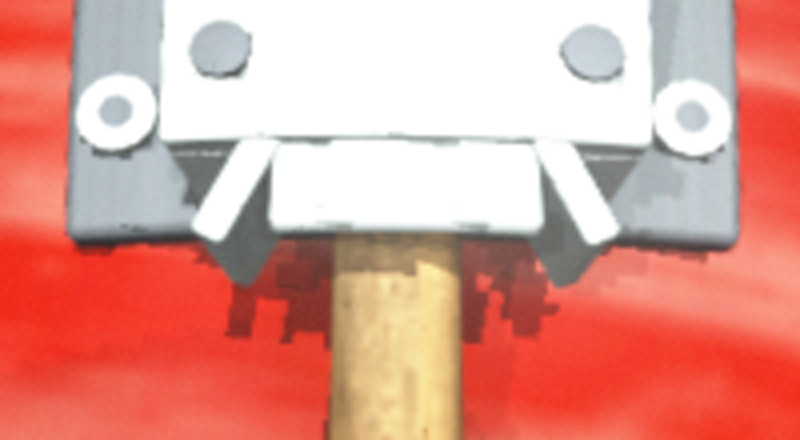

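>>> apply_moves --rows '[[[-0.4,0,0],0,0],[[-0.8,0,0],0,0],[[-1.2,0,0],0,0],[[-1.6,0,0],0,0],[[-1.9,0,0],0,0]]'

```text
time: 6.18
tool_pos: [440.6, 217.4, 37.7]
tcp_rot: [-1.572, 0.002, -2.984]
contact_force: [-1.6, 0.2, 0.6]
grip_width: 17.1
```

>>> apply_moves --rows '[[[-0.2,0,0],0,0],[[-0.4,0,0],0,0]]'

```text
time: 6.42
tool_pos: [444.6, 218.0, 37.7]
tcp_rot: [-1.572, 0.002, -2.984]
contact_force: [-1.4, -0.3, 0.2]
grip_width: 17.1
```

>>> apply_moves --rows '[[[-0.1,0,0],0,0],[[-0.2,0,0],0,0]]'

```text
time: 6.68
tool_pos: [446.6, 218.3, 37.7]
tcp_rot: [-1.572, 0.001, -2.984]
contact_force: [-0.3, -0.7, -0.0]
grip_width: 17.4
```

>>> apply_moves --rows '[[[-0.1,0,0],0,0],[[-0.2,0,0],0,0]]'

```text
time: 6.92
tool_pos: [448.6, 218.7, 37.7]
tcp_rot: [-1.572, 0.001, -2.984]
contact_force: [-1.3, -0.4, -1.5]
grip_width: 17.1
```

>>> apply_moves --rows '[[[-0.1,0,0],0,0]]'

```text
time: 7.05
tool_pos: [449.6, 218.8, 37.7]
tcp_rot: [-1.572, 0.001, -2.984]
contact_force: [-1.3, -0.2, -0.1]
grip_width: 17.2
```

>>> apply_moves --rows '[[[-0.05,0,0],0,0]]'

```text
time: 7.18
tool_pos: [450.2, 218.9, 37.7]
tcp_rot: [-1.572, 0.001, -2.984]
contact_force: [-1.4, -0.2, -0.2]
grip_width: 17.0
```

>>> apply_moves --rows '[[[-0.05,0,0],0,0]]'

```text
time: 7.3
tool_pos: [450.7, 219.0, 37.7]
tcp_rot: [-1.572, 0.001, -2.984]
contact_force: [-0.7, -0.2, 0.2]
grip_width: 16.9
```

>>> apply_moves --rows '[[[-0.05,0,0],0,0]]'

```text
time: 7.42
tool_pos: [451.2, 219.1, 37.6]
tcp_rot: [-1.572, 0.001, -2.984]
contact_force: [-1.1, 1.0, -0.4]
grip_width: 17.2
```

>>> apply_moves --rows '[[[-0.05,0,0],0,0]]'

```text
time: 7.55
tool_pos: [451.7, 219.2, 37.7]
tcp_rot: [-1.572, 0.001, -2.984]
contact_force: [-1.3, -0.4, -0.0]
grip_width: 17.3
```

>>> apply_moves --rows '[[[-0.07,0,0],0,0]]'

```text
time: 7.68
tool_pos: [452.5, 219.3, 37.7]
tcp_rot: [-1.572, 0.001, -2.984]
contact_force: [-1.2, 0.1, -1.1]
grip_width: 17.2
```

>>> apply_moves --rows '[[[-0.07,0,0],0,0]]'

```text
time: 7.8
tool_pos: [453.2, 219.4, 37.7]
tcp_rot: [-1.572, 0.001, -2.984]
contact_force: [-1.2, 0.0, -0.2]
grip_width: 16.9
```

>>> apply_moves --rows '[[[-0.07,0,0],0,0]]'

```text
time: 7.92
tool_pos: [453.9, 219.5, 37.7]
tcp_rot: [-1.572, 0.001, -2.984]
contact_force: [-1.4, -0.7, 0.1]
grip_width: 17.1
```

>>> apply_moves --rows '[[[-0.07,0,0],0,0]]'

```text
time: 8.05
tool_pos: [454.7, 219.6, 37.7]
tcp_rot: [-1.572, 0.001, -2.984]
contact_force: [-0.4, 1.1, -0.7]
grip_width: 16.9
```

>>> apply_moves --rows '[[[-0.07,0,0],0,0]]'

```text
time: 8.18
tool_pos: [455.4, 219.8, 37.7]
tcp_rot: [-1.572, 0.001, -2.984]
contact_force: [-1.3, -0.9, -1.1]
grip_width: 17.1
```

>>> apply_moves --rows '[[[-0.07,0,0],0,0]]'

```text
time: 8.3
tool_pos: [456.2, 219.9, 37.7]
tcp_rot: [-1.572, 0.001, -2.984]
contact_force: [-1.5, -0.3, -0.1]
grip_width: 17.1
```

>>> apply_moves --rows '[[[-0.07,0,0],0,0]]'

```text
time: 8.43
tool_pos: [456.5, 219.9, 37.6]
tcp_rot: [-1.572, 0.0, -2.984]
contact_force: [-3.0, -0.1, 0.1]
grip_width: 16.9
```

>>> apply_moves --rows '[[[-0.04,0,0],0,0]]'

```text
time: 8.55
tool_pos: [456.5, 219.9, 37.4]
tcp_rot: [-1.572, -0.001, -2.984]
contact_force: [-3.1, -0.7, 0.1]
grip_width: 17.0
```

>>> apply_moves --rows '[[[-0.06,0,0],0,0]]'

```text
time: 8.68
tool_pos: [456.6, 219.9, 37.3]
tcp_rot: [-1.571, -0.002, -2.984]
contact_force: [-3.7, -0.1, 0.5]
grip_width: 17.2
```

>>> apply_moves --rows '[[[-0.06,0,0],0,0],[[-0.12,0,0],0,0]]'

```text
time: 8.93
tool_pos: [456.8, 219.9, 37.0]
tcp_rot: [-1.571, -0.004, -2.984]
contact_force: [-5.8, -1.2, 0.3]
grip_width: 17.1
```

>>> apply_moves --rows '[[[0.5,0,0],0,0],[[2,0,0],0,0],[[4,0,0],0,0],[[6,0,0],0,0],[[7.2,0,0],0,0]]'

```text
time: 9.55
tool_pos: [385.7, 208.6, 37.6]
tcp_rot: [-1.571, -0.002, -2.984]
contact_force: [0.1, 0.4, 0.3]
grip_width: 17.2
```

Run:
```python
from gf import *
to(462.5,-74,100,-2.04)
cv2.imwrite('pics/wrist5.png',vision.capture('wrist')[:,:,::-1])
crop('pics/wrist5.png','pics/w7.png',180,0,200,110,4)
```

```text
P [385.7 208.6  37.6] rpy [-1.571e+00 -2.000e-03 -2.984e+00] F [0.1 0.4 0.3] w 17.2 t 9.55 
shift cm [-3.13 -6.24 29.12] turn -0.944
```

View pics/w7.png

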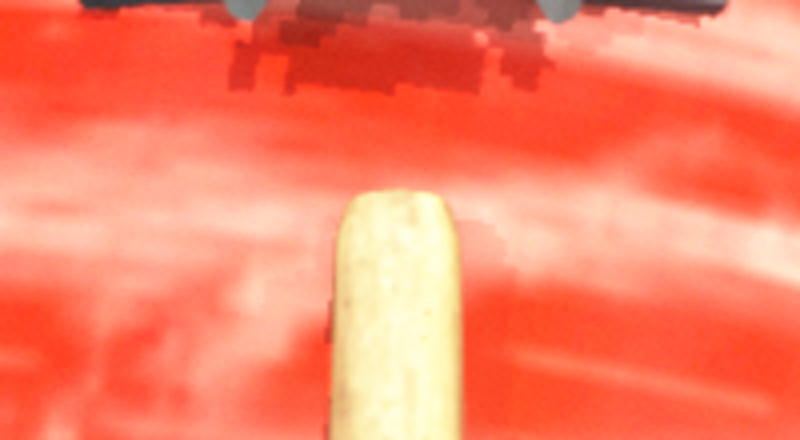

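>>> apply_moves --rows '[[[0,-4,0],0,0],[[0,-6.2,5],-0.15,0],[[-0.5,-6.2,10],-0.32,0],[[-1,-6.2,15],-0.49,0],[[-1.7,-6.2,20],-0.66,0]]'

```text
time: 10.22
tool_pos: [432.8, 17.5, 99.8]
tcp_rot: [-1.572, -0.002, -2.338]
contact_force: [0.9, 0.5, -0.6]
grip_width: 17.4
```

```bash
python3 -c "
from gf import *
to(462.5,-74,60,-2.04)"
```

```text
P [432.8  17.5  99.8] rpy [-1.572e+00 -2.000e-03 -2.338e+00] F [ 0.9  0.5 -0.6] w 17.4 t 10.225 
shift cm [4.53 3.98 8.49] turn -0.298
```

>>> apply_moves --rows '[[[2,1,4.5],-0.15,0],[[4.5,4,8.5],-0.3,0],[[4.5,6.5,8.5],-0.3,0],[[4.5,7.7,8.5],-0.3,0],[[4.5,8,8.5],-0.3,0]]'

```text
time: 10.85
tool_pos: [462.7, -73.6, 19.5]
tcp_rot: [-1.572, -0.001, -2.037]
contact_force: [-0.6, 0.2, -0.4]
grip_width: 17.1
```

>>> apply_moves --rows '[[[0,0,0],0,0]]'

```text
time: 10.98
tool_pos: [463.2, -73.3, 20.1]
tcp_rot: [-1.571, -0.001, -2.036]
contact_force: [0.4, 0.8, -0.6]
grip_width: 17.3
```

>>> apply_moves --rows '[[[0,0.13,0],0,0],[[0,0.13,0],0,0]]'

```text
time: 11.22
tool_pos: [463.6, -73.1, 19.4]
tcp_rot: [-1.57, -0.001, -2.036]
contact_force: [-0.6, 0.2, -0.7]
grip_width: 16.9
```

>>> apply_moves --rows '[[[0,0.08,0],0,0],[[0,0.08,0],0,0]]'

```text
time: 11.48
tool_pos: [463.8, -73.0, 18.8]
tcp_rot: [-1.57, -0.001, -2.036]
contact_force: [0.5, 1.4, 1.4]
grip_width: 17.2
```

Open gently, then rise.

>>> apply_moves --rows '[[[0,0,0],0,2.2],[[0,0,0],0,3],[[0,0,0],0,4],[[0,0,0],0,5]]'

```text
time: 11.98
tool_pos: [463.8, -73.1, 18.7]
tcp_rot: [-1.57, -0.001, -2.036]
contact_force: [0.3, 1.1, 0.4]
grip_width: 45.7
```

>>> apply_moves --rows '[[[0,-2,0],0,6],[[0,-5,0],0,6],[[0,-10,0],0,6],[[0,-16,0],0,6]]'

```text
time: 12.48
tool_pos: [462.9, -72.6, 179.6]
tcp_rot: [-1.572, -0.001, -2.036]
contact_force: [1.4, 0.1, -0.5]
grip_width: 60.1
```

Run:
```python
from gf import *
to(*gw(0,5),180,.151-np.pi)
for n in('scene','wrist','top'):
    cv2.imwrite(f'pics/{n}6.png',vision.capture(n)[:,:,::-1])
crop('pics/scene6.png','pics/s7.png',175,145,90,90,6)
```

```text
P [462.9 -72.6 179.6] rpy [-1.572e+00 -1.000e-03 -2.036e+00] F [ 1.4  0.1 -0.5] w 60.1 t 12.475 
shift cm [-34.33  -0.04  -1.85] turn 0.955
```

View pics/wrist6.png

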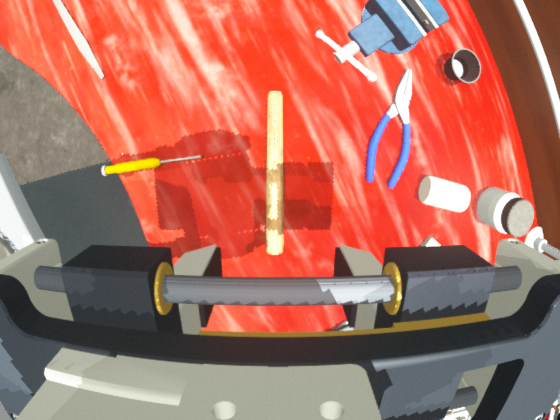

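View pics/s7.png

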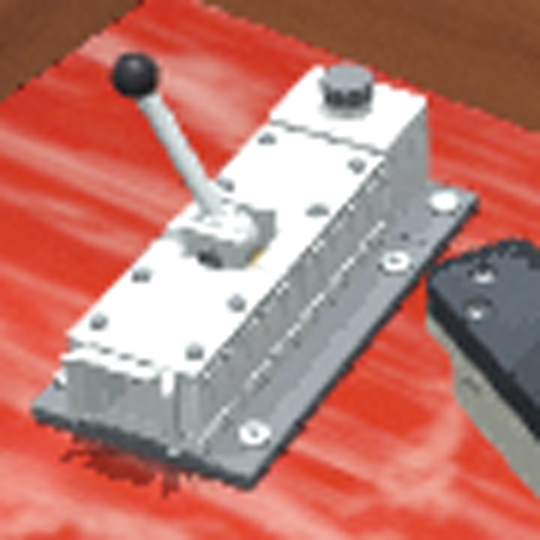

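Run:
```python
from gf import *
print('rail L',tri((198,106),(103,117)),'rail T',tri((313,148),(273,119)))
print(pl('top',[(118,200)],0),pl('top',[(100,200)],150))
to(*gw(-8,-8),150,.151-np.pi/2)
for th in (75,65,55,45,35,25,15,8,3):
    t=np.radians(th); print(th,round(55*np.cos(t)-4*np.sin(t)-9.5,1),round(48.7+55*np.sin(t)+4*np.cos(t)+14,1))
```

```text
rail L [733.9806603  393.85881676 135.11432937] rail T [730.8776053   69.85058619 134.49388978]
[[577.55310821 417.93781753   0.        ]] [[564.61971707 393.18478951 150.        ]]
P [465.3 -73.3 181.6] rpy [-1.563  0.    -2.036] F [0.3 0.5 0. ] w 59.6 t 12.625 
shift cm [-32.76   3.16  -2.  ] turn -0.616
75 0.9 116.9
65 10.1 114.2
55 18.8 110.0
45 26.6 104.4
35 33.3 97.5
25 38.7 89.6
15 42.6 80.8
8 44.4 74.3
3 45.2 69.6
```

View pics/top6.png

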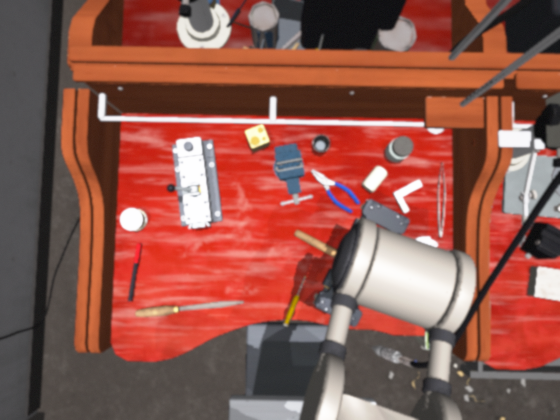

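>>> apply_moves --rows '[[[-5,0,0],-0.12,4],[[-10.5,0,-0.4],-0.25,2],[[-16,0,-0.8],-0.4,0],[[-22,0,-1.2],-0.5,0],[[-27,0,-1.6],-0.6,0]]'

```text
time: 13.25
tool_pos: [571.8, 177.2, 179.5]
tcp_rot: [-1.567, -0.005, -1.432]
contact_force: [0.9, -1.3, 0.4]
grip_width: 14.2
```

```bash
python3 -c "
from gf import *
to(*gw(-8,-8),150,.151-np.pi/2)"
```

```text
P [571.8 177.2 179.5] rpy [-1.567 -0.005 -1.432] F [ 0.9 -1.3  0.4] w 14.2 t 13.25 
shift cm [-4.77  2.95  2.94] turn -0.012
```

>>> apply_moves --rows '[[[-2.4,0.5,1.5],-0.012,0],[[-4.8,3,2.9],-0.012,0],[[-4.8,3,2.9],-0.012,0],[[-4.8,3,2.9],-0.012,0]]'

```text
time: 13.75
tool_pos: [593.5, 228.0, 148.6]
tcp_rot: [-1.569, -0.005, -1.42]
contact_force: [-0.2, 0.5, 0.2]
grip_width: 0.5
```

Run:
```python
from gf import *
to(*gw(-8,-2),114,.151-np.pi/2)
for n in('scene','wrist'):
    cv2.imwrite(f'pics/{n}7.png',vision.capture(n)[:,:,::-1])
crop('pics/scene7.png','pics/s8.png',155,85,130,130,4)
```

```text
P [593.5 228.  148.6] rpy [-1.569 -0.005 -1.42 ] F [-0.2  0.5  0.2] w 0.5 t 13.75 
shift cm [-0.64  3.46  0.09] turn 0.0
```

View pics/s8.png

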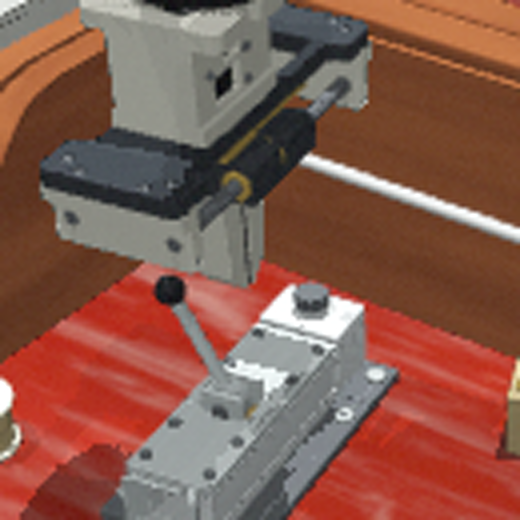

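View pics/wrist7.png

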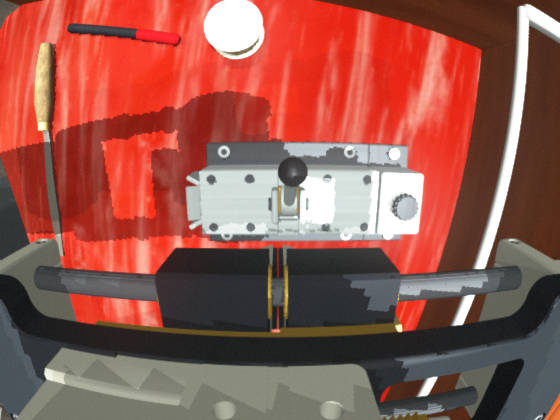

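Run:
```python
from gf import *
print(gl(wpl([(293,172)],112)),gl(wpl([(288,214)],55)),gl(wpl([(208,143),(408,146)],4)))
```

```text
[[ 1.2 36.3]] [[ 0.8 -3.7]] [[-69.2  48.3]
 [115.2  48.2]]
```

>>> apply_moves --rows '[[[-0.4,1.8,0.1],0,0],[[-0.6,3.5,0.1],0,0],[[-1.4,3.5,0.1],0,0],[[-2.1,3.5,0.1],0,0],[[-2.1,3.5,0.1],0,0]]'

```text
time: 14.48
tool_pos: [592.3, 249.4, 115.3]
tcp_rot: [-1.565, -0.005, -1.419]
contact_force: [-0.2, -0.4, -0.1]
grip_width: 0.2
```

Run:
```python
from gf import *
print(gl(bot.get_obs()['tool_pos']))
to(*gw(-8,21.8),110,.151-np.pi/2)
for n in('scene','wrist'):
    cv2.imwrite(f'pics/{n}8.png',vision.capture(n)[:,:,::-1])
crop('pics/scene8.png','pics/s9.png',155,85,130,130,4)
```

```text
[[-6.9 13. ]]
P [592.3 249.4 115.3] rpy [-1.565 -0.005 -1.419] F [-0.2 -0.4 -0.1] w 0.2 t 14.475 
shift cm [-0.88  0.53 -0.11] turn 0.0
```

View pics/s9.png

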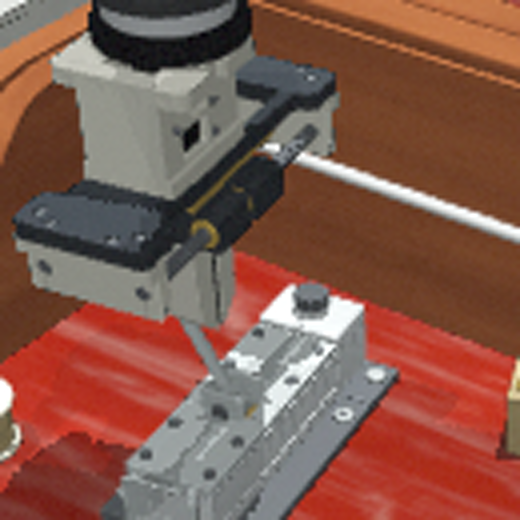

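>>> apply_moves --rows '[[[-0.5,0.25,0],0,0],[[-0.9,0.5,0],0,0],[[-1.3,0.8,0],0,0],[[-1.65,1.1,0],0,0],[[-2,1.4,0],0,0]]'

```text
time: 15.2
tool_pos: [589.3, 268.8, 100.9]
tcp_rot: [-1.566, -0.005, -1.42]
contact_force: [-1.1, -0.8, 1.4]
grip_width: 0.5
```

Run:
```python
from gf import *
print(gl(bot.get_obs()['tool_pos']))
to(*gw(-7,36.3),97.5,.151-np.pi/2)
for n in('scene','wrist'):
    cv2.imwrite(f'pics/{n}9.png',vision.capture(n)[:,:,::-1])
crop('pics/scene9.png','pics/s10.png',155,85,130,130,4)
crop('pics/wrist9.png','pics/w10.png',180,80,200,150,4)
```

```text
[[-6.9 32.6]]
P [589.3 268.8 100.9] rpy [-1.566 -0.005 -1.42 ] F [-1.1 -0.8  1.4] w 0.5 t 15.2 
shift cm [-0.37  0.34 -0.01] turn -0.0
```

View pics/s10.png

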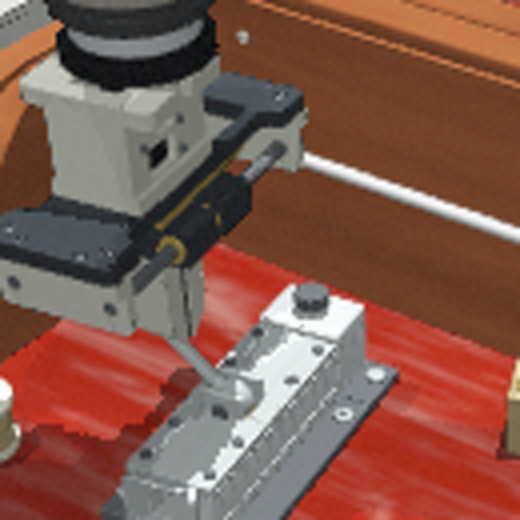

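View pics/w10.png

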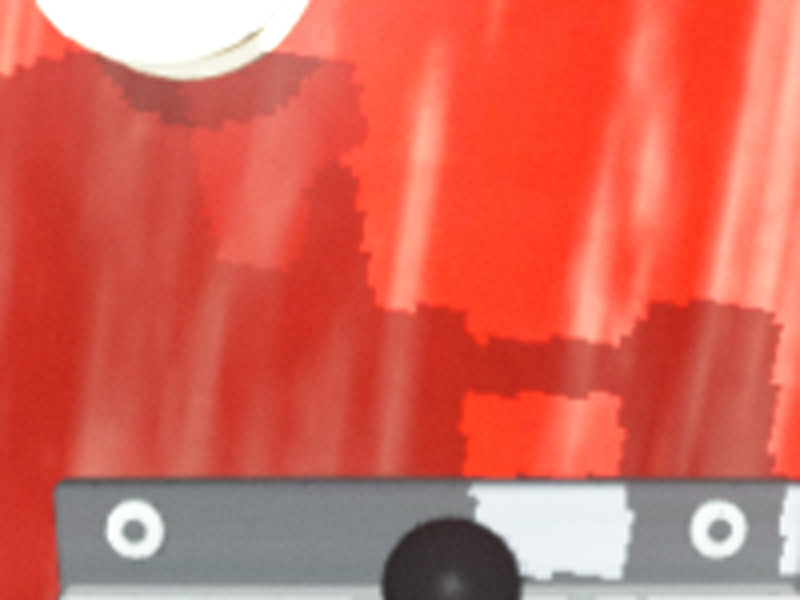

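>>> apply_moves --rows '[[[-0.37,0.35,0],0,0],[[-0.65,0.75,0],0,0],[[-0.9,1.15,0],0,0],[[-1.1,1.55,0],0,0],[[-1.3,2,0],0,0]]'

```text
time: 15.92
tool_pos: [587.1, 281.7, 80.4]
tcp_rot: [-1.566, -0.005, -1.42]
contact_force: [-0.7, -1.1, 2.2]
grip_width: 0.3
```

>>> apply_moves --rows '[[[-0.1,0.25,0],0,0],[[-0.18,0.5,0],0,0],[[-0.22,0.7,0],0,0]]'

```text
time: 16.3
tool_pos: [586.7, 283.8, 73.3]
tcp_rot: [-1.567, -0.005, -1.42]
contact_force: [-2.1, -1.3, 4.0]
grip_width: 0.6
```

Run:
```python
from gf import *
o=bot.get_obs();print(gl(o['tool_pos']),o['tool_pos'][2])
for n in('scene','wrist'):
    cv2.imwrite(f'pics/{n}10.png',vision.capture(n)[:,:,::-1])
crop('pics/scene10.png','pics/s11.png',155,105,130,130,4)
```

```text
[[-7.2 47.8]] 73.32182534528735
```

View pics/s11.png

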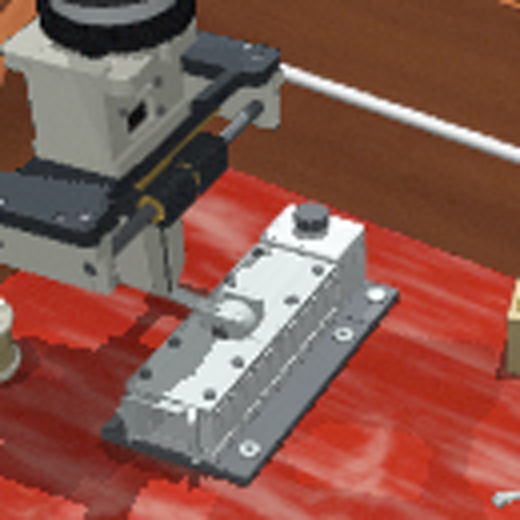

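>>> apply_moves --rows '[[[0,0.1,0],0,0],[[0,0.2,0],0,0]]'

```text
time: 16.65
tool_pos: [586.6, 284.1, 71.3]
tcp_rot: [-1.567, -0.005, -1.42]
contact_force: [-2.5, 0.1, 3.9]
grip_width: 0.1
```

>>> apply_moves --rows '[[[0,0.1,0],0,0],[[0,0.2,0],0,0]]'

```text
time: 16.9
tool_pos: [586.5, 284.3, 69.3]
tcp_rot: [-1.567, -0.004, -1.42]
contact_force: [-2.5, -0.4, 3.6]
grip_width: 0.7
```

>>> apply_moves --rows '[[[0,0.08,0],0,0],[[0,0.16,0],0,0]]'

```text
time: 17.15
tool_pos: [586.5, 284.4, 67.7]
tcp_rot: [-1.567, -0.004, -1.419]
contact_force: [-3.6, 0.1, 7.7]
grip_width: 0.3
```

>>> apply_moves --rows '[[[0,0.08,0],0,0],[[0,0.14,0],0,0]]'

```text
time: 17.4
tool_pos: [586.6, 284.5, 67.5]
tcp_rot: [-1.566, -0.004, -1.419]
contact_force: [-5.6, -1.3, 13.3]
grip_width: 0.4
```

>>> apply_moves --rows '[[[0,-0.5,0],0,0],[[0,-4,0],0,0],[[0,-9,0],0,0],[[2,-14,0],0,0],[[6,-14,0],0,0]]'

```text
time: 18.02
tool_pos: [597.2, 226.7, 212.6]
tcp_rot: [-1.556, -0.003, -1.417]
contact_force: [0.2, -0.3, -1.0]
grip_width: 0.5
```

>>> apply_moves --rows '[[[6,0,0],0,0],[[12,0,0],0,0],[[18,0,0],0,0]]'

```text
time: 18.4
tool_pos: [625.3, 46.8, 213.1]
tcp_rot: [-1.555, -0.003, -1.417]
contact_force: [0.6, 0.9, -1.6]
grip_width: 0.3
```

Run:
```python
from gf import *
o=bot.get_obs();print(o['tool_pos'],o['time'])
for n in('scene','wrist','top'):
    cv2.imwrite(f'pics/{n}11.png',vision.capture(n)[:,:,::-1])
crop('pics/scene11.png','pics/s12.png',165,145,100,90,6)
t=np.radians(3)
for a in(3,8,13):
    t=np.radians(a); print(a,pr('scene',[[*gw(0,3+70*np.cos(t)),48.7+70*np.sin(t)]]),(pr('scene',[[*gw(0,3+70*np.cos(t)),48.7+70*np.sin(t)]])-[165,145])*6)
```

```text
[625.26276953  46.82424088 213.14453963] 18.4
3 [[185.20043769 174.95704401]] [[121.20262616 179.74226404]]
8 [[185.11604286 172.82176961]] [[120.69625716 166.93061767]]
13 [[185.23850351 170.75544524]] [[121.43102106 154.53267143]]
```

View pics/s12.png

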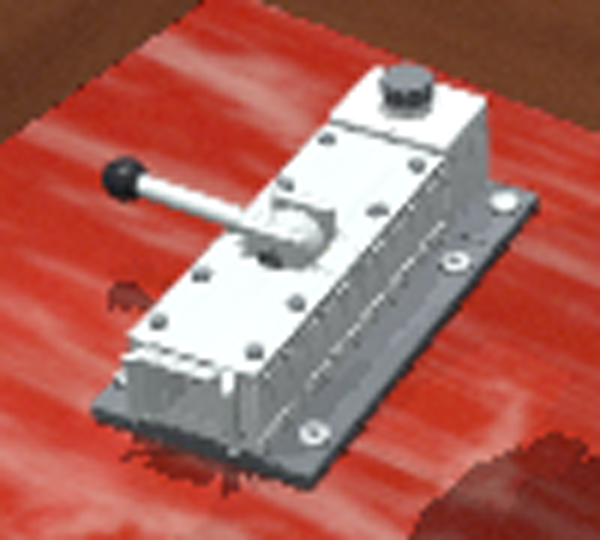

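View pics/top11.png

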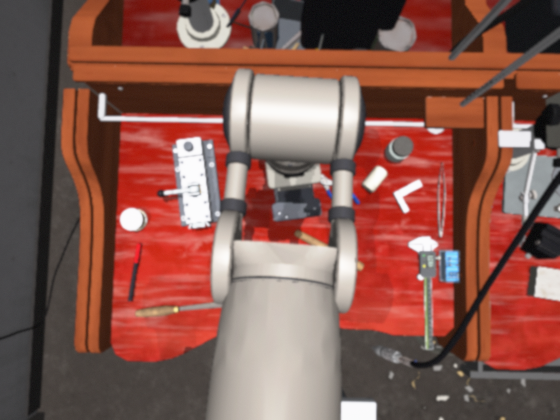

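>>> apply_moves --rows '[[[0,0,-5],0,0],[[0,0,-10],0,0],[[0,0,-10],0,0],[[0,0,-10],0,0]]'

```text
time: 19.05
tool_pos: [527.6, 31.4, 212.0]
tcp_rot: [-1.553, -0.004, -1.421]
contact_force: [0.1, 0.6, 0.5]
grip_width: -0.1
```

Run:
```python
from h import *
o=bot.get_obs(); print(o['tool_pos'],o['contact_force'],o['time'])
print(order.close_job())
```

```text
[527.62646445  31.41457816 211.96970553] [0.11109277 0.55183975 0.51259022] 19.05
the job is handed in; nothing more can be done
None
```

The bar is set against the stop rod and clamped. I handed the job in at 19 s of the 72 s allowed, and `close_job` gave no verdict.

- **Bar:** I pushed it in with the thin end of the stick. Sliding took about 1–1.5 N. It then stopped, with the force rising to 5.8 N while the tool barely moved, well under the 20 N limit. I put the tail about 35 mm inside the mouth from the tool position, within the expected 25–50 mm. The bar and rod are hidden there, so no camera confirmed it.
- **Stick:** I laid it back flat on the bench where it came from, clear of the guide. The wrist and top pictures show it there.
- **Lever:** I swung it down after that. It came up against its end at about 13 N. In the scene picture the knob lies where a handle 3 degrees above level should put it, within about a pixel.
- **Robot:** It ended raised and clear, reading under 1 N.

The wrist and top cameras disagreed by about 3 mm on the guide's sideways position. I lined the stick up with the bar as each picture showed it, and the stick entered the channel without touching the sides.

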